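Seat the wear plate on the work support and wind it level with the sander

ROBOT

A 6-joint arm with a two-finger parallel gripper is mounted at the origin on the work surface. World frame = base frame: x ahead of the robot, y to its left, z up, the work surface at z = 0. Lengths are in mm, angles in degrees, forces in N, time in s.
With the tool pointing down it reaches from about 350 to 850 mm from the base axis. Payload 8.1 kg.
Tool frame: the origin (TCP) lies midway between the tips of the shut fingers; the grasp point (between the pads) lies 19 mm behind it; z points along the fingers, y is the line along which they close (so a half turn about z gives the same grasp; the last joint's range is limited). The gripper opens to 85 mm and grips with 20 to 120 N. Pads are 22 mm wide; open, the fingers measure 114 mm over their backs; the gripper's body (76 mm by 85 mm) begins 54 mm behind the grasp point. The pads swing forward as they close: fully open they stand 13 mm farther back than shut.
Start: joints at [67.3, 7.471, 85.268, -0, 87.261, -4.893], TCP at [183.471, 571.265, 231.292] pointing down, gripper open.
Joint ranges: [-169.43, 169.43], [-51.17, 129.36], [1.28, 143.12], [-76.62, 256.62], [0, 156.53], [-152.29, 152.29]. Speed limits (degrees/s): [136.94, 136.94, 159.86, 180, 180, 180].

INTERFACE

Orientations are given as [roll, pitch, yaw] about the fixed x, y, z axes, in that order (R = Rz(yaw) Ry(pitch) Rx(roll)).
In Python, from bench import sense, snapshot, order, finder gives the robot as it stands.
- The arm moves only by the tool send_rows, never from a script. Its argument "steps" is a list of rows, each a list of 2 entries, a list of its own where there are three numbers: the shift along the world's x, y, z in units of 30 mm (1.0 is 30 mm), then the turn, a rotation vector about the world's x, y, z in rad. In form: [[[dx, dy, dz], [wx, wy, wz]], ...]. A call has 1 to 10 rows; each row is the pose to reach, as a shift and turn from the pose commanded when the call began; what a row does not reach only later rows make up. A row lasts 1/8 s, in which the tool goes at most 62.5 mm and 10.7 degrees, less where a joint would pass 70% of its speed; a pose out of reach is approached as far as the arm can. A call with a gripper value outside its range is refused whole. "fingers" is the closure, from 0 (fully open) to 1 (shut), set as the call begins (left out, the last holds). The fingers move at their own pace and stop on an object; "squeeze" is the grip in N (left out, the last holds). Time passes only in rows, so rows that repeat a pose let the fingers close. It gives the time, the measured TCP pose, the force, the opening and the grip force at its end, in the units of the state.
- sense(): the state, without advancing time (a new reading comes with each control period).
- snapshot(name): name is "scene" or "top" or "wrist"; returns a dict with "img" (384x512x3 uint8, red, green, blue), "K" (3x3 intrinsics, pixels), "pose" (4x4, takes a point from camera to world coordinates). Camera axes: x right, y up, looking along -z (the intrinsics and any distortion apply to the point x, -y, -z); pixel columns grow to the right and rows downward; lengths in mm; the calibration is good to about 2 mm. A picture is of the moment at which its call begins. There is no depth.
- order.hand_in(): hands the job in; it is judged then, once.
Trained networks look in the newest picture that a camera, given by its name, has taken for a name from the list of things; names that differ only in an ending like _2 or _b are one class to them, and where a whole thing is asked for, a point or a joint stands for the part that bears it (a point fixed in the world has none). Each returns a list of dicts, best first, with "confidence" (0 to 1); they miss things now and then, are a little off and sometimes report something else, mostly with a low value. They report only what shows in the picture. A call takes as long as a camera call. They do not tell look-alikes from the thing itself.
- finder.find_in(label, camera): "box" ([left, top, width, height] as shares, 0 to 1, of the picture: columns of its width, rows of its height, round what is visible of it).
- finder.trace(label, camera): "mask" (384x512 bool, what is visible of it) and "box" ([left, top, width, height] as shares, 0 to 1, of the picture: columns of its width, rows of its height, round what is visible of it).
- finder.pinpoint(label, camera): "at" ([column, row] as shares, 0 to 1, of the picture: columns of its width, rows of its height: a listed point, or the origin of a listed thing).
The state is a dict: "time": time; "joint_pos": joint angles; "qd": joint speeds; "joint_efforts": joint torques, N m; "tool_pos": TCP position; "tcp_rot": TCP orientation; "ft_force": force on the tool from outside, world axes, zero at the start; "wrist_torque": the same for the moment, N m; "finger_gap": finger opening in mm; "grip_force": force on a finger pad.
Only numpy, scipy, OpenCV 4.12 (cv2) and the standard library are available. Lean on these libraries where they do the work, as an engineer would, in place of code of your own. Each camera call takes 0.05 s, during which the arm holds its last target. There are 200 camera calls.

TASK

Set up the work support beside the disc sander: first lay the loose white laminated plate on the support's deck, between the lips, and press it down past the spring rollers until it sits flat and fully home on the deck. Then wind the support up by its crank until the plate's top is level with the sander's table, and let go. Leave the other things on the bench where they are.

Things in the scene. Friction and masses are not known exactly. Their poses are not given: they have to be found in the camera images.
- plate: loose rectangular white laminate-faced board plate, 160 mm long (its y axis), 56 mm wide (its x axis), 15 mm thick, about 110 g, plain and the same either way round; starts lying flat on the bench to the robot's left. Origin at the centre of its underside, z up.
- plate_top (a point): centre of the plate's upper face (15 mm above its origin)
- lift: the work support: a grey screw-lift fixed on the bench, base 110 x 300 mm, carrying a narrow steel deck and, 160 mm from the deck's centre along +y, a crank. Origin on the bench under the deck's centre, z up, y along the deck's length. The deck carries the pressing load without sinking.
- deck_top (a point): centre of the deck's upper face, 75 to 83 mm above the bench at the start; rises with the deck. The plate belongs here, long axis along this point's y (either way round). The deck is 40 mm wide (x): the plate overhangs it 8 mm each side, so fingers gripping the plate across its width pass clear. About 10 N pressed down near the plate's middle seats it.
- lip (a point): middle of the +y end lip's inner face, 82 mm from the deck's centre, at deck level; the other end has the same. Lips with smooth flared tops leave the plate 2 mm play all round: one across each end (13 mm high), and short ones (11 mm) along the sides at the corners (inner faces 30 mm from the centre line, only beyond 62 mm from the centre).
- roller (a point): centre of the sprung roller in the +y end lip, 12 mm across, 5 mm above the deck; the other end has the same. Each juts 3 mm in from the lip's face: a plate laid between the lips rests on the rollers 5 to 9 mm above the deck, perhaps tipped, and 6 to 12 N in all snaps it past them onto the deck. If only one end goes down, press the end that stays up.
- crank (a joint): angle of the crank in rad, growing clockwise as seen from above. Clockwise raises the deck 15 mm a turn (2.39 mm per rad); it stays where it is left. Starts between 0 and 3.3, top stop about 15. Takes about 2 N at the grip.
- crank_axis (a point): point on the crank's vertical axis, at the height of the middle of its grip (138 mm above the bench). It lies 160 mm from the deck's centre along the deck's +y axis. Fixed to the support.
- grip_mid (a point): middle of the crank's upright wooden grip, a cylinder 24 mm across and 46 mm high (106 to 152 mm above the bench), free to spin on its pin, 45 mm from the crank's axis; it travels round the axis at constant height, so a gripper can hold it and move in a circle without turning. The flat crank arm lies below it at 92 to 104 mm.
- bed (a point): point on the flat aluminium table of the disc sander (220 x 130 mm, top 110 mm above the bench), 75 mm from the middle of the table towards the support. Its z is the height the plate's top must reach. The sander stands fixed beyond the end of the support that is away from the crank; its disc and motor reach 205 mm above the bench.
- glue: bystander: glue bottle 56 mm across, 150 mm high, standing; origin at its foot
- screwdriver: bystander: screwdriver lying on the bench
- sanding_block: bystander: cork sanding block 70 x 110 x 32 mm; origin under its centre
- tape: bystander: black tape measure 70 x 45 x 66 mm; origin under its centre
Mind the look-alikes: they are no part of the job. There is more than one size of the plate; the job needs the middle-sized.

How it is judged:
By the outcome, as a careful person would: the job done as asked, in the order asked, and still so for the second after the job is handed in, with the robot touching nothing.
It also fails if it takes over 72 s, if anything falls off the work surface, if the arm or the gripper's body presses on something with over 40 N, if the wrist force passes 120 N, or if a joint passes its speed limit or range.

## Working session

There is one attempt and no reset: what is moved stays moved. The work goes in short steps, Python scripts to look and compute and a tool call to move; the robot and the scene stay as the last step left them, time stands still between calls to the robot, and variables do not carry over. Pictures are saved under pics/ and viewed, at most 13 in all, crops included, and the job is handed in when it is done.

Besides the shell and the picture viewer there is one more tool, called as name(argument=value, ...), one argument or row to a line, values as JSON. send_rows: Moves the arm, as the interface text tells. Its arguments: {"type":"object","properties":{"steps":{"type":"array"},"fingers":{"type":"number"},"squeeze":{"type":"number"}},"required":["steps"]}

```bash
mkdir -p pics; cat > h.py <<'E'
import numpy as np, cv2
from bench import sense, snapshot, order, finder
def snap(n,save=None):
    s=snapshot(n)
    if save: cv2.imwrite('pics/'+save+'.png',s['img'][:,:,::-1])
    return s
def ray(s,px):
    K=np.array(s['K']);P=np.array(s['pose'])
    u,v=px; d=np.array([(u-K[0,2])/K[0,0],-(v-K[1,2])/K[1,1],-1.0])
    return P[:3,3],P[:3,:3]@d
def atz(s,px,z):
    o,d=ray(s,px); return o+d*(z-o[2])/d[2]
def proj(s,X):
    K=np.array(s['K']);P=np.array(s['pose'])
    p=P[:3,:3].T@(np.array(X)-P[:3,3]); return [K[0,2]+K[0,0]*p[0]/-p[2],K[1,2]+K[1,1]*-p[1]/-p[2]]
def pin(l,c):
    return [(np.array(r['at'])*[512,384],r['confidence']) for r in finder.pinpoint(l,c)]
def tri(rs):
    A=np.zeros((3,3));b=np.zeros(3)
    for o,d in rs:
        d=d/np.linalg.norm(d);M=np.eye(3)-np.outer(d,d);A+=M;b+=M@o
    return np.linalg.solve(A,b)
E
python3 - <<'E'
from h import *
np.set_printoptions(precision=1,suppress=True)
S={c:snap(c,c+'0') for c in('top','scene')}
cv2.imwrite('pics/both.png',cv2.resize(np.hstack([S['top']['img'],S['scene']['img']])[:,:,::-1],(800,300)))
print(S['top']['pose'],S['scene']['pose'],S['top'].keys())
zs=dict(plate=0,plate_top=15,deck_top=79,lip=79,roller=84,crank_axis=138,grip_mid=138,bed=110,lift=0)
for l,z in zs.items():
    rs={}
    for c in S:
        r=pin(l,c); rs[c]=r
        for p,cf in r[:5]: print(l,c,p,round(cf,2),atz(S[c],p,z))
    if rs['top'] and rs['scene']: print('  tri',tri([ray(S[c],rs[c][0][0]) for c in S]))
E
```

```text
[[   0.     1.    -0.1  453.2]
 [  -1.     0.    -0.   105.8]
 [  -0.     0.1    1.  1502.2]
 [   0.     0.     0.     1. ]] [[  -0.7   -0.5    0.4 1039.6]
 [   0.7   -0.6    0.4  647.5]
 [   0.     0.6    0.8 1107.6]
 [   0.     0.     0.     1. ]] dict_keys(['img', 'K', 'pose'])
plate top [127.2 193.8] 0.81 [546.8 531.2   0. ]
plate top [211.1 256. ] 0.67 [350.3 254.2   0. ]
plate top [213.2 206.9] 0.63 [508.4 250.9   0. ]
plate scene [333.  198.8] 0.82 [333.6 242.4   0. ]
plate scene [356.7 307.9] 0.81 [553.6 525.8   0. ]
plate scene [298.3 230.5] 0.73 [499.8 251.2   0. ]
plate scene [290.9 179. ] 0.52 [378.1  96.5   0. ]
  tri [545.4 400.4 372.2]
plate_top top [124.3 195.7] 0.75 [539.6 536.   15. ]
plate_top top [257.7 248.4] 0.68 [377.6 104.8  15. ]
plate_top top [208.3 259.1] 0.65 [341.5 261.5  15. ]
plate_top scene [358.2 304.4] 0.97 [549.8 523.8  15. ]
plate_top scene [299.2 228.8] 0.79 [500.8 254.2  15. ]
plate_top scene [337.6 201.9] 0.57 [341.3 265.4  15. ]
plate_top scene [216.9 175.7] 0.33 [558.8 -66.1  15. ]
  tri [544.3 529.6  14.8]
deck_top top [328.6 182. ] 0.76 [ 58
[... 599 characters left out ...]
grip_mid top [298. 179.] 0.38 [589.5 -11.2 138. ]
grip_mid top [175.5 147.3] 0.37 [678.7 353.3 138. ]
grip_mid scene [214.2 174.8] 0.62 [616.6   6.4 138. ]
grip_mid scene [199.6 178.8] 0.47 [657.3 -10.1 138. ]
grip_mid scene [249.7 142.1] 0.32 [454.8 -21.3 138. ]
  tri [613.8   7.7 136.4]
bed top [385.5 181.5] 0.74 [ 588.4 -277.3  110. ]
bed top [291.6 173. ] 0.31 [610.1   5.9 110. ]
bed scene [168.9 124.9] 0.59 [ 585.8 -272.4  110. ]
bed scene [294.4 231.1] 0.56 [562.7 284.8 110. ]
  tri [ 586.7 -275.9  108.5]
lift top [323.3 180.6] 0.6 [ 599.2 -105.3    0. ]
lift scene [200.1 176.9] 0.97 [ 596.8 -108.8    0. ]
lift scene [166.1 124.9] 0.6 [ 543.4 -380.6    0. ]
  tri [ 598.8 -104.7    5.6]
```

View pics/top0.png

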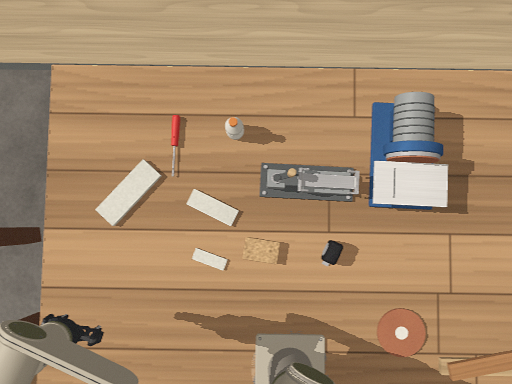

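View pics/scene0.png

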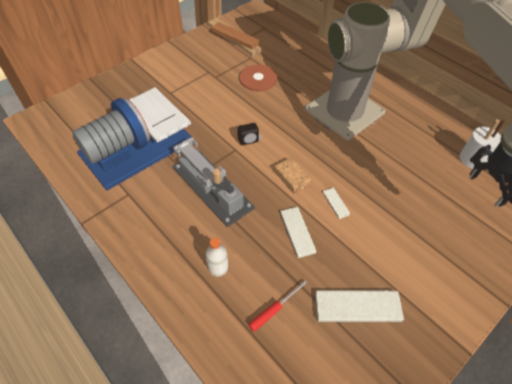

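The top view shows three white plates. The middle-sized one is at about (213,208), the large one at (128,193) and the small one at (210,259). The lift is at (310,182) with its crank grip at (292,173), and the sander is on the right.

```bash
python3 - <<'E'
from h import *
np.set_printoptions(precision=1,suppress=True)
s=snap('top')
for r in finder.trace('plate','top'):
    c,_=cv2.findContours(r['mask'].astype(np.uint8),0,2); 
    c=max(c,key=cv2.contourArea)[:,0,:]
    w=np.array([atz(s,p,15)[:2] for p in c],np.float32)
    print('plate',r['confidence'],cv2.minAreaRect(w))
for l,z in(('lift',90),('deck_top',85)):
  for r in finder.trace(l,'top')[:2]:
    c,_=cv2.findContours(r['mask'].astype(np.uint8),0,2); 
    c=max(c,key=cv2.contourArea)[:,0,:]
    w=np.array([atz(s,p,15)[:2] for p in c],np.float32)
    print(l,r['confidence'],cv2.minAreaRect(w))
t=sense();print({k:np.array(t[k]) for k in('time','tool_pos','tcp_rot','finger_gap','ft_force')})
w=snap('wrist','w0'); print(w['pose'],w['K'])
E
```

```text
plate 0.88 ((343.2143859863281, 260.3930358886719), (103.83781433105469, 37.9095344543457), 72.5777816772461)
plate 0.8 ((508.10693359375, 254.64511108398438), (163.95936584472656, 57.202735900878906), 64.39472198486328)
plate 0.67 ((550.2814331054688, 524.3338623046875), (86.6551284790039, 223.3123779296875), 48.83636474609375)
lift 0.74 ((765.0441284179688, 189.00096130371094), (72.41748809814453, 55.21769332885742), 1.1284816265106201)
lift 0.73 ((592.9998779296875, -55.93304443359375), (316.9219665527344, 109.66700744628906), 87.69039154052734)
deck_top 0.85 ((597.0543212890625, -116.6612319946289), (194.3205108642578, 72.45223236083984), 86.58950805664062)
{'time': array(1.2), 'tool_pos': array([183.5, 571.3, 231.3]), 'tcp_rot': array([180. ,  -0. , 162.2]), 'finger_gap': array(85.2), 'ft_force': array([-0.2,  0.2,  0.1])}
[[  0.3  -0.9  -0.3 110.8]
 [  1.    0.3   0.1 595. ]
 [ -0.   -0.3   1.  374.6]
 [  0.    0.    0.    1. ]] [[327.4   0.  251.5]
 [  0.  327.4 191.1]
 [  0.    0.    1. ]]
```

send_rows(
  steps=[
    [[5,-5,-0.5],[0,0,-0.8]],
    [[10.77,-10.6,-1],[0,0,-1.707]],
    [[10.77,-10.6,-1],[0,0,-1.707]],
    [[10.77,-10.6,-1],[0,0,-1.707]],
    [[10.77,-10.6,-1],[0,0,-1.707]],
    [[10.77,-10.6,-1],[0,0,-1.707]],
    [[10.77,-10.6,-1],[0,0,-1.707]],
    [[10.77,-10.6,-1],[0,0,-1.707]],
    [[10.77,-10.6,-1],[0,0,-1.707]],
    [[10.77,-10.6,-1],[0,0,-1.707]],
  ],
  fingers=0,
)

```text
time: 2.5
tool_pos: [506.8, 252.9, 201.2]
tcp_rot: [-180.0, 0.0, 64.4]
ft_force: [-0.7, 0.6, 0.6]
finger_gap: 85.6
grip_force: 0.0
```

send_rows(
  steps=[
    [[0,0,0],[0,0,0]],
    [[0,0,0],[0,0,0]],
  ],
)

```text
time: 2.75
tool_pos: [506.4, 253.6, 201.4]
tcp_rot: [180.0, -0.0, 64.6]
ft_force: [0.5, 0.1, 0.1]
finger_gap: 85.3
grip_force: 0.0
```

```bash
cat >> h.py <<'E'
def rects(l,c,z,s):
    for r in finder.trace(l,c):
        k,_=cv2.findContours(r['mask'].astype(np.uint8),0,2)
        if not k: continue
        k=max(k,key=cv2.contourArea)[:,0,:]
        w=np.array([atz(s,p,z)[:2] for p in k],np.float32)
        print(l,round(r['confidence'],2),r['box'],cv2.minAreaRect(w))
def st():
    t=sense();print({k:np.round(t[k],1) for k in('time','tool_pos','tcp_rot','finger_gap','ft_force','grip_force')})
E
python3 - <<'E'
from h import *
st(); s=snap('wrist','w1'); rects('plate','wrist',15,s); print(pin('plate_top','wrist'))
E
```

```text
{'time': np.float64(2.8), 'tool_pos': array([506.4, 253.6, 201.4]), 'tcp_rot': array([180. ,  -0. ,  64.6]), 'finger_gap': np.float64(85.3), 'ft_force': array([0.5, 0.1, 0.1]), 'grip_force': np.float64(0.0)}
plate 0.83 [0.435, 0.2281, 0.1197, 0.3885] ((507.47222900390625, 254.04196166992188), (160.00782775878906, 57.11455535888672), 63.886070251464844)
plate 0.66 [0.1652, 0.4487, 0.1121, 0.2466] ((346.1692199707031, 261.3712158203125), (107.56478881835938, 41.50193405151367), 70.45272064208984)
[(array([112.7936, 220.992 ]), 0.56)]
```

View pics/w1.png

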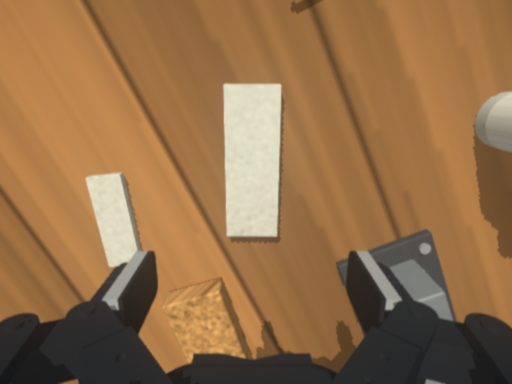

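The wrist view shows the plate centred at about (252,160), 160x57 mm, clear on both sides. I'll go down and grip it.

send_rows(
  steps=[
    [[0.03,0.02,-2],[0,0,-0.006]],
    [[0.03,0.02,-4],[0,0,-0.006]],
    [[0.03,0.02,-5.5],[0,0,-0.006]],
    [[0.03,0.02,-6.3],[0,0,-0.006]],
    [[0.03,0.02,-6.67],[0,0,-0.006]],
    [[0.03,0.02,-6.67],[0,0,-0.006]],
    [[0.03,0.02,-6.67],[0,0,-0.006]],
  ],
)

```text
time: 3.78
tool_pos: [508.7, 254.4, 2.8]
tcp_rot: [179.9, -0.1, 64.1]
ft_force: [0.1, 0.3, 1.0]
finger_gap: 85.6
grip_force: 0.0
```

send_rows(
  steps=[
    [[0,0,0],[0,0,0]],
    [[0,0,0],[0,0,0]],
    [[0,0,0],[0,0,0]],
    [[0,0,0],[0,0,0]],
    [[0,0,0],[0,0,0]],
  ],
  fingers=1,
  squeeze=40,
)

```text
time: 4.4
tool_pos: [508.3, 254.2, 2.5]
tcp_rot: [179.9, -0.1, 64.0]
ft_force: [-1.9, -0.2, 6.1]
finger_gap: 55.0
grip_force: 42.5
```

send_rows(
  steps=[
    [[0,0,1],[0,0,0]],
    [[0,0,2.5],[0,0,0]],
    [[0,0,4.5],[0,0,0]],
    [[0,-1.5,6.5],[0,0,-0.18]],
    [[-0.3,-3.2,8],[0,0,-0.36]],
    [[-0.6,-5,9.3],[0,0,-0.54]],
    [[-0.9,-6.8,9.3],[0,0,-0.72]],
    [[-1.1,-8.5,9.3],[0,0,-0.9]],
    [[-1.2,-10,9.3],[0,0,-1.05]],
    [[-1.25,-11.13,9.3],[0,0,-1.119]],
  ],
)

```text
time: 5.65
tool_pos: [469.4, -82.1, 280.5]
tcp_rot: [180.0, -0.0, -0.4]
ft_force: [0.7, 0.9, -2.2]
finger_gap: 54.6
grip_force: 43.3
```

send_rows(
  steps=[
    [[0,0,0],[0,0,0]],
    [[0,0,0],[0,0,0]],
    [[0,0,0],[0,0,0]],
    [[0,0,0],[0,0,0]],
  ],
)

```text
time: 6.15
tool_pos: [470.1, -79.1, 280.2]
tcp_rot: [-180.0, -0.0, 0.0]
ft_force: [0.4, 0.7, -1.2]
finger_gap: 54.8
grip_force: 43.3
```

```bash
python3 - <<'E'
from h import *
np.set_printoptions(precision=1,suppress=True)
st(); s=snap('wrist','w2'); print(s['pose'])
for l,z in (('deck_top',79),('lip',79),('roller',84),('crank_axis',138),('grip_mid',138),('bed',110),('lift',0)):
    for p,c in pin(l,'wrist')[:3]: print(l,p,round(c,2),atz(s,p,z))
E
```

```text
{'time': np.float64(6.2), 'tool_pos': array([470.1, -79.1, 280.2]), 'tcp_rot': array([-180.,   -0.,    0.]), 'finger_gap': np.float64(54.8), 'ft_force': array([ 0.4,  0.7, -1.2]), 'grip_force': np.float64(43.3)}
[[  0.    1.    0.3 548.5]
 [ -1.    0.    0.  -79. ]
 [  0.   -0.3   1.  423.5]
 [  0.    0.    0.    1. ]]
deck_top [278.2  39.9] 0.75 [ 591.6 -104.7   79. ]
lip [192.3  32.5] 0.82 [598.1 -22.4  79. ]
roller [191.2  35.2] 0.7 [595. -22.  84.]
crank_axis [84.2 18.2] 0.74 [599.8  52.1 138. ]
grip_mid [137.8   5.9] 0.96 [608.3   9.2 138. ]
bed [249.4 271.9] 0.15 [356.2 -76.7 110. ]
lift [277.8  47.3] 0.6 [ 593.4 -110.3    0. ]
```

View pics/w2.png

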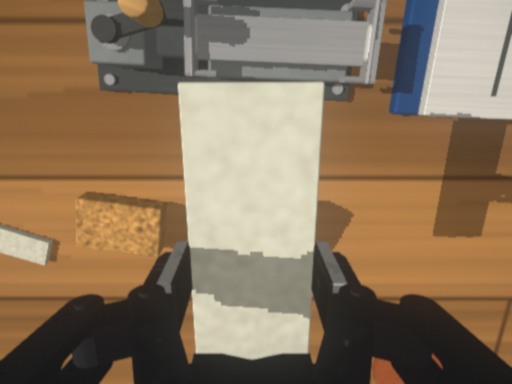

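The plate is held square between rows 82 and 355. The deck runs along the top from the +y lip at about (190,35) to the -y lip at about (375,40). I'll look closer at this crop for precise deck edges.

```bash
python3 - <<'E'
from h import *
np.set_printoptions(precision=1,suppress=True)
im=cv2.imread('pics/w2.png')
cv2.imwrite('pics/w2c.png',cv2.resize(im[0:100,160:400],None,fx=3.3,fy=3.3,interpolation=cv2.INTER_CUBIC))
from bench import snapshot
s=snapshot('wrist')
# plate corners (top face at z~?)
for p in ((178,82),(323,82)): print('plate end',atz(s,p,287),atz(s,p,292))
for z in (75,83): print(atz(s,(192.3,32.5),z),atz(s,(278.2,39.9),z))
E
```

```text
plate end [550.3 -50.9 287. ] [550.2 -52.  292. ]
plate end [ 550.2 -108.3  287. ] [ 550.1 -107.2  292. ]
[598.7 -22.8  75. ] [ 592.  -106.1   75. ]
[597.5 -24.1  83. ] [ 591.  -105.5   83. ]
```

View pics/w2c.png

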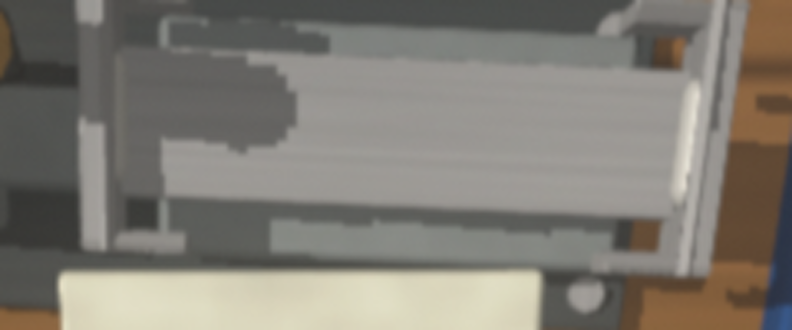

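```bash
python3 - <<'E'
from h import *
np.set_printoptions(precision=1,suppress=True)
s=snapshot('wrist')
f=lambda x,y,z=79: atz(s,(160+(x+.5)/3.3-.5,(y+.5)/3.3-.5),z)
for n,p in dict(u1=(118,48),u2=(685,71),l1=(160,198),l2=(665,216),lipL=(118,120),lipRtop=(716,5),lipRbot=(695,270)).items(): print(n,f(*p),f(*p,92))
# automatic edges of deck by columns gradient (gray vs dark)
g=cv2.cvtColor(s['img'],cv2.COLOR_RGB2GRAY).astype(float)
for lo,hi in((10,24),(56,70)):
    pts=[]
    for c in range(225,350,5):
        d=np.abs(np.diff(g[lo:hi,c])); k=d.argmax(); pts.append(atz(s,(c,lo+k+.5),79)[:2])
    pts=np.array(pts); v=cv2.fitLine(pts.astype(np.float32),cv2.DIST_HUBER,0,.01,.01).ravel()
    print(v, np.degrees(np.arctan2(v[1],v[0])), 'x at y=-105:',v[2]+(-105-v[3])*v[0]/v[1])
E
```

```text
u1 [613.8 -27.3  79. ] [611.3 -29.3  92. ]
u2 [ 607.6 -189.8   79. ] [ 605.3 -185.7   92. ]
l1 [573.9 -37.6  79. ] [572.9 -39.2  92. ]
l2 [ 568.7 -188.    79. ] [ 567.9 -183.9   92. ]
lipL [595.  -26.3  79. ] [593.3 -28.3  92. ]
lipRtop [ 624.4 -196.8   79. ] [ 621.5 -192.4   92. ]
lipRbot [ 553.4 -198.6   79. ] [ 553.2 -194.1   92. ]
[   0.1    1.   610.7 -117.1] 87.09485 x at y=-105: 611.26263
[   0.     1.   571.4 -113. ] 87.56423 x at y=-105: 571.72784
```

send_rows(
  steps=[
    [[0.6,-0.1,0],[0,0,0.18]],
    [[1.2,-0.3,0],[0,0,0.36]],
    [[1.8,-0.4,0],[0,0,0.54]],
    [[2.4,-0.5,0],[0,0,0.72]],
    [[3,-0.6,0],[0,0,0.9]],
    [[3.5,-0.7,0],[0,0,1.08]],
    [[4.05,-0.883,0],[0,0,1.26]],
    [[4.05,-0.883,-0.8],[0,0,1.4]],
    [[4.05,-0.883,-2],[0,0,1.525]],
    [[4.05,-0.883,-3.2],[0,0,1.525]],
  ],
)

```text
time: 7.9
tool_pos: [591.6, -106.6, 183.3]
tcp_rot: [180.0, 0.0, 87.4]
ft_force: [-0.1, 0.2, -0.7]
finger_gap: 54.3
grip_force: 43.3
```

send_rows(
  steps=[
    [[0,0,-1],[0,0,0]],
    [[0,0,-1.9],[0,0,0]],
    [[0,0,-1.9],[0,0,0]],
    [[0,0,-1.9],[0,0,0]],
    [[0,0,-1.9],[0,0,0]],
  ],
)

```text
time: 8.52
tool_pos: [592.7, -106.9, 129.2]
tcp_rot: [179.8, 0.0, 87.3]
ft_force: [0.5, 0.0, -1.0]
finger_gap: 54.6
grip_force: 43.3
```

```bash
python3 - <<'E'
from h import *
np.set_printoptions(precision=1,suppress=True)
st(); s=snap('wrist','w3')
for l,z in (('lip',79),('roller',84),('crank_axis',138),('grip_mid',138)):
    for p,c in pin(l,'wrist')[:2]: print(l,p,round(c,2),atz(s,p,z))
cv2.imwrite('pics/w3b.png',cv2.resize(s['img'][:,:,::-1],(800,600),interpolation=cv2.INTER_CUBIC))
E
```

```text
{'time': np.float64(8.5), 'tool_pos': array([ 592.7, -106.9,  129.2]), 'tcp_rot': array([179.8,   0. ,  87.3]), 'finger_gap': np.float64(54.6), 'ft_force': array([ 0.5,  0. , -1. ]), 'grip_force': np.float64(43.3)}
lip [246.6  76. ] 0.93 [594.9 -23.4  79. ]
roller [245.6  75.3] 0.79 [594.4 -23.2  84. ]
```

View pics/w3b.png

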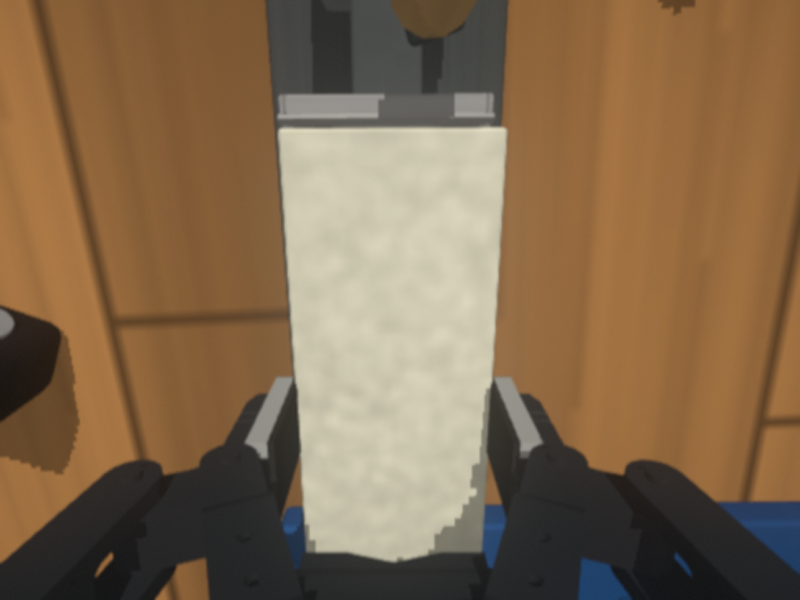

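The plate hovers over the deck. The +y lip bar spans x 279–494 at row 118, and the plate's end edge spans x 280–506 at row 128 (800-px picture). I'll compute the offsets.

```bash
python3 - <<'E'
from h import *
np.set_printoptions(precision=1,suppress=True)
s=snapshot('wrist');k=.64
for n,p,z in (('lipL',(279,118),92),('lipR',(494,118),92),('lipLo',(279,95),92),('lipRo',(494,95),92),('plL',(280,128),141),('plR',(506,128),141),('base botL',(268,0),12),('base botR',(507,0),12)):
    print(n,atz(s,(p[0]*k,p[1]*k),z))
E
```

```text
lipL [559.  -21.7  92. ]
lipR [630. -25.  92.]
lipLo [559.8 -14.6  92. ]
lipRo [629.9 -18.   92. ]
plL [569.2 -26.  141. ]
plR [623.7 -28.6 141. ]
base botL [543.1  31.6  12. ]
base botR [650.2  26.5  12. ]
```

send_rows(
  steps=[
    [[-0.05,0.03,-0.3],[0,0,0]],
    [[-0.05,0.03,-0.6],[0,0,0]],
    [[-0.05,0.03,-0.9],[0,0,0]],
    [[-0.05,0.03,-1.05],[0,0,0]],
    [[-0.05,0.03,-1.05],[0,0,0]],
  ],
)

```text
time: 9.45
tool_pos: [589.6, -105.5, 95.0]
tcp_rot: [-179.9, -0.0, 87.3]
ft_force: [0.0, 0.1, -1.4]
finger_gap: 54.9
grip_force: 43.3
```

```bash
python3 - <<'E'
from h import *
st(); s=snap('wrist','w4')
for l,z in (('lip',79),):
    for p,c in pin(l,'wrist')[:2]: print(l,p,round(c,2),atz(s,p,z))
cv2.imwrite('pics/w4b.png',cv2.resize(s['img'][40:190,150:350,::-1],(800,600),interpolation=cv2.INTER_CUBIC))
E
```

```text
{'time': np.float64(9.4), 'tool_pos': array([ 589.6, -105.5,   95. ]), 'tcp_rot': array([-179.9,   -0. ,   87.3]), 'finger_gap': np.float64(54.9), 'ft_force': array([ 0. ,  0.1, -1.4]), 'grip_force': np.float64(43.3)}
lip [249.8048  77.4912] 0.66 [593.49418822 -23.81469771  79.        ]
```

View pics/w4b.png

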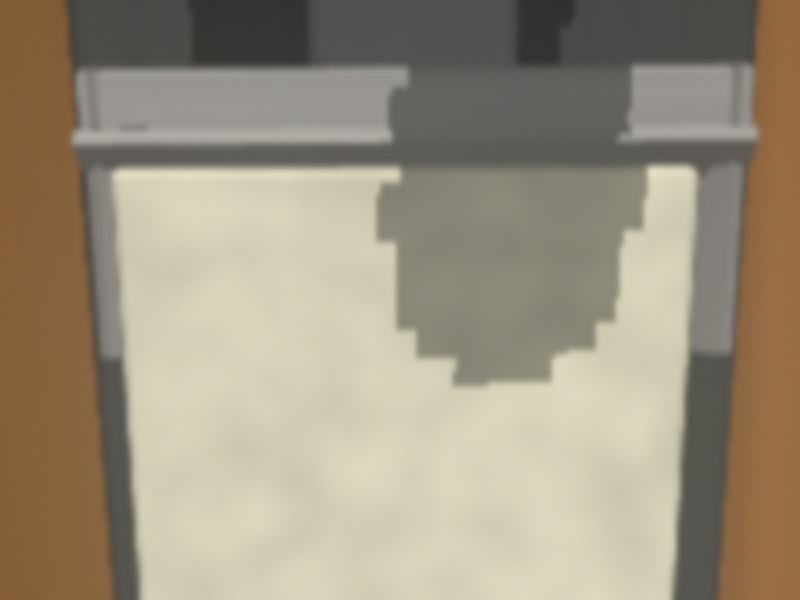

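The plate sits about 1 mm left (-x) of the lip's centre: plate middle at crop column 404, lip middle at 415. The end gap is about 2 mm. I'll correct by 1 mm and lower.

send_rows(
  steps=[
    [[0.035,0,0],[0,0,0]],
    [[0.035,0,-0.1],[0,0,0]],
    [[0.035,0,-0.2],[0,0,0]],
    [[0.035,0,-0.25],[0,0,0]],
    [[0.035,0,-0.25],[0,0,0]],
  ],
)

```text
time: 10.18
tool_pos: [591.2, -105.9, 88.5]
tcp_rot: [180.0, 0.0, 87.3]
ft_force: [-1.2, -2.3, 2.3]
finger_gap: 55.0
grip_force: 43.7
```

send_rows(
  steps=[
    [[0,0,-0.03],[0,0,0]],
    [[0,0,-0.06],[0,0,0]],
    [[0,0,-0.1],[0,0,0]],
    [[0,0,-0.1],[0,0,0]],
  ],
)

```text
time: 10.68
tool_pos: [591.3, -105.9, 85.4]
tcp_rot: [180.0, 0.0, 87.3]
ft_force: [-1.5, -4.0, 4.5]
finger_gap: 55.0
grip_force: 43.9
```

send_rows(
  steps=[
    [[-0.01,-0.03,-0.05],[0,0,0]],
    [[-0.01,-0.03,-0.1],[0,0,0]],
    [[-0.01,-0.03,-0.15],[0,0,0]],
    [[-0.01,-0.03,-0.15],[0,0,0]],
  ],
)

```text
time: 11.18
tool_pos: [591.0, -106.4, 80.7]
tcp_rot: [180.0, 0.0, 87.3]
ft_force: [3.3, -1.6, 1.7]
finger_gap: 54.9
grip_force: 43.7
```

send_rows(
  steps=[
    [[0,0,-0.05],[0,0,0]],
    [[0,0,-0.1],[0,0,0]],
    [[0,0,-0.1],[0,0,0]],
  ],
)

```text
time: 11.55
tool_pos: [591.1, -106.4, 80.3]
tcp_rot: [180.0, 0.0, 87.3]
ft_force: [-8.6, 0.9, 23.4]
finger_gap: 54.7
grip_force: 45.9
```

send_rows(
  steps=[
    [[0,0,-0.05],[0,0,0]],
    [[0,0,-0.1],[0,0,0]],
    [[0,0,-0.1],[0,0,0]],
  ],
)

```text
time: 11.92
tool_pos: [591.2, -106.4, 78.6]
tcp_rot: [179.9, 0.0, 87.3]
ft_force: [-12.9, 2.6, 29.8]
finger_gap: 54.8
grip_force: 46.7
```

The force rose firmly to 23–30 N at z≈80, so the plate is on the deck. I'll release and check.

send_rows(
  steps=[
    [[0,0,0.2],[0,0,0]],
    [[0,0,0.2],[0,0,0]],
  ],
)

```text
time: 12.18
tool_pos: [590.4, -106.5, 80.4]
tcp_rot: [-180.0, -0.0, 87.3]
ft_force: [0.2, -2.2, 1.8]
finger_gap: 55.0
grip_force: 43.7
```

send_rows(
  steps=[
    [[0,0,0],[0,0,0]],
    [[0,0,0],[0,0,0]],
    [[0,0,0],[0,0,0]],
    [[0,0,1],[0,0,0]],
    [[0,0,2.5],[0,0,0]],
    [[0,0,3],[0,0,0]],
  ],
  fingers=0,
)

```text
time: 12.92
tool_pos: [592.5, -106.8, 174.2]
tcp_rot: [179.7, 0.1, 87.3]
ft_force: [-0.1, 0.0, -0.2]
finger_gap: 85.3
grip_force: 0.0
```

send_rows(
  steps=[
    [[0,0,-0.5],[0,0,0]],
    [[0,0,-1.0],[0,0,0]],
    [[0,0,-1.3],[0,0,0]],
    [[0,0,-1.5],[0,0,0]],
    [[0,0,-1.5],[0,0,0]],
    [[0,0,-1.5],[0,0,0]],
  ],
  fingers=1,
)

```text
time: 13.68
tool_pos: [591.0, -106.6, 126.1]
tcp_rot: [180.0, 0.0, 87.3]
ft_force: [-0.5, 0.4, 0.3]
finger_gap: 0.1
grip_force: 0.0
```

```bash
python3 - <<'E'
from h import *
np.set_printoptions(precision=1,suppress=True)
st(); s=snap('wrist','w5')
for l,z in (('lip',79),('plate_top',93),('grip_mid',138),('crank_axis',138)):
    for p,c in pin(l,'wrist')[:2]: print(l,p,round(c,2),atz(s,p,z))
rects('plate','wrist',93,s)
cv2.imwrite('pics/w5b.png',cv2.resize(s['img'][:,:,::-1],(800,600),interpolation=cv2.INTER_CUBIC))
E
```

```text
{'time': np.float64(13.7), 'tool_pos': array([ 591. , -106.6,  126.1]), 'tcp_rot': array([180. ,   0. ,  87.3]), 'finger_gap': np.float64(0.1), 'ft_force': array([-0.5,  0.4,  0.3]), 'grip_force': np.float64(0.0)}
lip [247.9  77.1] 0.57 [593.8 -23.8  79. ]
plate_top [249.2 226.4] 0.79 [ 590.5 -106.7   93. ]
plate 0.88 [0.3822, 0.2339, 0.2145, 0.6469] ((591.977783203125, -88.52772521972656), (121.22138214111328, 56.44478225708008), 87.51991271972656)
```

View pics/w5b.png

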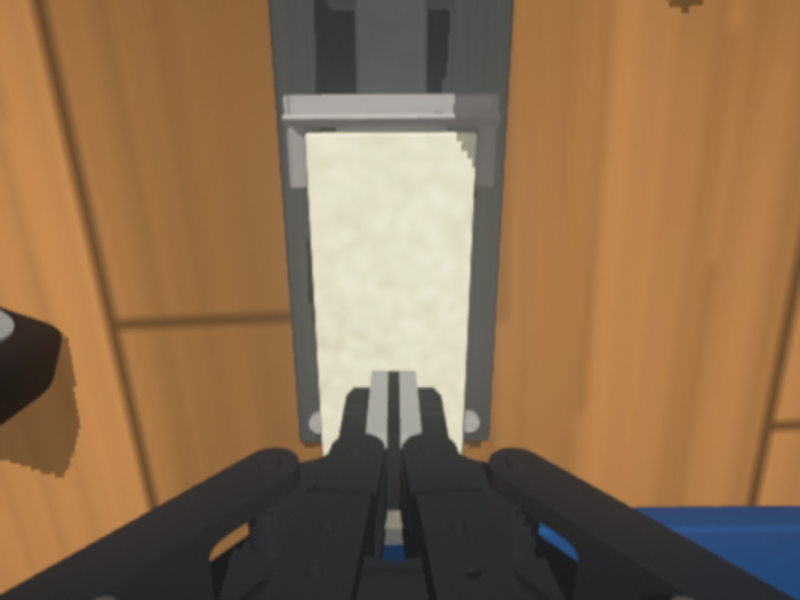

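The plate lies between the lips, at rows 132 and below. The crank grip that was at the top of the picture earlier is no longer there, so I'll check where it went.

```bash
python3 - <<'E'
from h import *
np.set_printoptions(precision=1,suppress=True)
S={c:snap(c,c+'6') for c in('top','scene')}
for l,z in (('crank_axis',138),('grip_mid',138),('plate_top',93)):
  for c in S:
    for p,cf in pin(l,c)[:3]: print(l,c,p,round(cf,2),atz(S[c],p,z))
a=S['top']['img'][140:220,240:400]; b=S['scene']['img'][110:240,130:290]
cv2.imwrite('pics/c6.png',np.hstack([cv2.resize(a,(480,240)),cv2.resize(b,(320,260))[:240]])[:,:,::-1])
E
```

```text
crank_axis top [279.4 174.4] 0.78 [602.2  43.9 138. ]
crank_axis top [327. 180.] 0.6 [587.6 -97.  138. ]
crank_axis scene [231.9 178.1] 0.91 [586.   49.7 138. ]
grip_mid top [285.3 164.5] 0.6 [632.   26.8 138. ]
grip_mid scene [212.4 182.4] 0.56 [637.8  24.6 138. ]
plate_top top [209.9 259.5] 0.75 [346.2 248.4  93. ]
plate_top top [327.9 178.6] 0.73 [ 596.5 -106.3   93. ]
plate_top top [126.4 194.9] 0.56 [537.5 507.1  93. ]
plate_top scene [358.6 302.1] 0.95 [579.5 529.5  93. ]
plate_top scene [334.6 204.1] 0.87 [403.5 292.   93. ]
plate_top scene [198.8 157.9] 0.56 [ 591.1 -107.8   93. ]
```

View pics/c6.png

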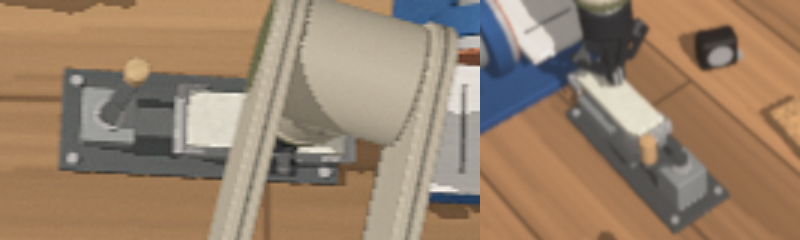

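The crank grip is now at about (635,26), so something on the hand nudged it about 35° while I was pressing. I'll turn the hand so its camera side points away from the crank, then press both ends of the plate and compare heights by touch.

send_rows(
  steps=[
    [[0,0,0.5],[0,0,0.18]],
    [[0,0.2,0.5],[0,0,0.36]],
    [[0,0.5,0.5],[0,0,0.54]],
    [[0.05,0.8,0.5],[0,0,0.72]],
    [[0.05,1.2,0.5],[0,0,0.9]],
    [[0.08,1.6,0.5],[0,0,1.08]],
    [[0.08,1.83,0.3],[0,0,1.26]],
    [[0.08,1.83,0],[0,0,1.44]],
    [[0.08,1.83,-0.5],[0,0,1.618]],
    [[0.08,1.83,-0.8],[0,0,1.618]],
  ],
)

```text
time: 15.62
tool_pos: [592.7, -51.5, 100.8]
tcp_rot: [180.0, -0.1, 180.0]
ft_force: [0.4, 0.2, 0.1]
finger_gap: 0.1
grip_force: 0.0
```

send_rows(
  steps=[
    [[0,0,-0.1],[0,0,0]],
    [[0,0,-0.15],[0,0,0]],
    [[0,0,-0.2],[0,0,0]],
    [[0,0,-0.2],[0,0,0]],
  ],
)

```text
time: 16.12
tool_pos: [593.3, -51.7, 96.0]
tcp_rot: [-180.0, 0.0, 180.0]
ft_force: [0.2, -0.7, 0.4]
finger_gap: -0.2
grip_force: 0.0
```

send_rows(
  steps=[
    [[0,0,-0.05],[0,0,0]],
    [[0,0,-0.1],[0,0,0]],
    [[0,0,-0.1],[0,0,0]],
  ],
)

```text
time: 16.5
tool_pos: [593.1, -51.6, 92.6]
tcp_rot: [180.0, -0.0, -180.0]
ft_force: [0.3, 0.4, 1.0]
finger_gap: 0.1
grip_force: 0.0
```

send_rows(
  steps=[
    [[0,0,-0.05],[0,0,0]],
    [[0,0,-0.1],[0,0,0]],
    [[0,0,-0.1],[0,0,0]],
  ],
)

```text
time: 16.88
tool_pos: [593.2, -51.7, 91.3]
tcp_rot: [-180.0, 0.0, -180.0]
ft_force: [-7.5, 1.5, 12.1]
finger_gap: 0.2
grip_force: 6.3
```

send_rows(
  steps=[
    [[0,0,-0.05],[0,0,0]],
    [[0,0,-0.05],[0,0,0]],
    [[0,0,-0.05],[0,0,0]],
  ],
)

```text
time: 17.25
tool_pos: [593.3, -51.7, 91.2]
tcp_rot: [-180.0, 0.0, -180.0]
ft_force: [-13.4, 1.8, 22.5]
finger_gap: -0.2
grip_force: 11.3
```

send_rows(
  steps=[
    [[0,0,0.5],[0,0,0]],
    [[0,-1,0.6],[0,0,0]],
    [[-0.1,-2.2,0.6],[0,0,0]],
    [[-0.17,-3.5,0.4],[0,0,0]],
    [[-0.17,-3.5,0.2],[0,0,0]],
    [[-0.17,-3.5,0.1],[0,0,0]],
    [[-0.17,-3.5,0.05],[0,0,0]],
    [[-0.17,-3.5,0.05],[0,0,0]],
  ],
)

```text
time: 18.25
tool_pos: [588.0, -156.5, 91.2]
tcp_rot: [-179.9, -0.0, -179.9]
ft_force: [-8.0, -3.1, 11.3]
finger_gap: -0.1
grip_force: 5.4
```

send_rows(
  steps=[
    [[0,0,-0.05],[0,0,0]],
    [[0,0,-0.05],[0,0,0]],
    [[0,0,-0.05],[0,0,0]],
  ],
)

```text
time: 18.62
tool_pos: [588.0, -156.6, 91.2]
tcp_rot: [-179.9, -0.0, -179.9]
ft_force: [-14.3, -1.9, 21.8]
finger_gap: 0.3
grip_force: 10.5
```

send_rows(
  steps=[
    [[0,0,0.8],[0,0,0]],
    [[0,0,1.4],[0,0,0]],
    [[0,-1.4,1.4],[0,0,0]],
    [[0,-2.9,1.2],[0,0,0]],
    [[0,-2.9,1],[0,0,0]],
    [[0,-2.9,0.8],[0,0,0]],
    [[0,-2.9,0.7],[0,0,0]],
    [[0,-2.9,0.65],[0,0,0]],
    [[0,-2.9,0.65],[0,0,0]],
  ],
)

```text
time: 19.75
tool_pos: [588.0, -242.4, 110.0]
tcp_rot: [-180.0, -0.0, -179.9]
ft_force: [-10.8, 2.1, 15.5]
finger_gap: 0.1
grip_force: 8.0
```

Both plate ends read 91.2 mm under load, so it is flat. The bed reads 110.0 with the same touch, so I need 18.8 mm, which is 7.87 rad clockwise. Now to the crank.

send_rows(
  steps=[
    [[0,0,1.8],[0,0,0]],
    [[0,1.8,3.1],[0,0,0]],
    [[0.5,3.6,3.1],[0,0,0]],
    [[1,5.4,3.1],[0,0,0]],
    [[1.57,7.2,3.1],[0,0,0]],
    [[1.57,8.95,3.1],[0,0,0]],
    [[1.57,8.95,3.1],[0,0,0]],
    [[1.57,8.95,3.1],[0,0,0]],
  ],
  fingers=0,
)

```text
time: 20.75
tool_pos: [634.8, 25.9, 200.6]
tcp_rot: [-180.0, -0.0, -179.9]
ft_force: [0.5, 0.0, -0.9]
finger_gap: 85.1
grip_force: 0.0
```

```bash
python3 - <<'E'
from h import *
np.set_printoptions(precision=1,suppress=True)
st(); s=snap('wrist','w7')
for l,z in (('grip_mid',138),('crank_axis',138)):
    for p,c in pin(l,'wrist')[:2]: print(l,p,round(c,2),atz(s,p,z))
rects('grip_mid','wrist',152,s)
cv2.imwrite('pics/w7b.png',s['img'][:,:,::-1])
E
```

```text
{'time': np.float64(20.8), 'tool_pos': array([634.8,  25.9, 200.6]), 'tcp_rot': array([-180. ,   -0. , -179.9]), 'finger_gap': np.float64(85.1), 'ft_force': array([ 0.5,  0. , -0.9]), 'grip_force': np.float64(0.0)}
grip_mid [253.  211.1] 0.9 [637.6  26.9 138. ]
crank_axis [386.7 267.9] 0.37 [680.7 122.3 138. ]
grip_mid 0.75 [0.4588, 0.3331, 0.1318, 0.2719] ((613.366943359375, 35.295570373535156), (25.825397491455078, 70.11234283447266), 71.81888580322266)
```

View pics/w7b.png

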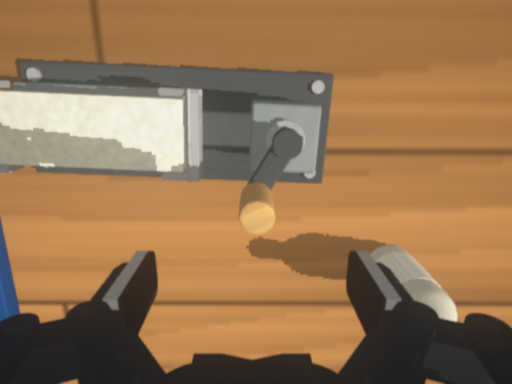

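The grip's top is centred at (257,219), directly between the open fingers. I'll descend and grasp it.

send_rows(
  steps=[
    [[0.05,0.03,-1],[0,0,0]],
    [[0.05,0.03,-2],[0,0,0]],
    [[0.05,0.03,-2.75],[0,0,0]],
    [[0.05,0.03,-2.75],[0,0,0]],
  ],
)

```text
time: 21.45
tool_pos: [634.8, 24.8, 115.6]
tcp_rot: [180.0, -0.3, 179.9]
ft_force: [-0.1, -0.1, -0.8]
finger_gap: 85.6
grip_force: 0.0
```

send_rows(
  steps=[
    [[0,0,0],[0,0,0]],
    [[0,0,0],[0,0,0]],
    [[0,0,0],[0,0,0]],
    [[0,0,0],[0,0,0]],
    [[0,0,0],[0,0,0]],
    [[0,0,0],[0,0,0]],
  ],
  fingers=1,
  squeeze=30,
)

```text
time: 22.2
tool_pos: [637.2, 26.0, 119.3]
tcp_rot: [180.0, 0.1, -180.0]
ft_force: [0.1, 1.1, 5.5]
finger_gap: 23.5
grip_force: 30.7
```

```bash
python3 - <<'E'
import numpy as np
from h import st
st()
a=np.radians(-34.3)
for k0 in (0,10,20):
    b=a-np.radians(15)*k0
    print([[float(round(1.5*(np.cos(b-np.radians(15)*i)-np.cos(b)),2)),float(round(1.5*(np.sin(b-np.radians(15)*i)-np.sin(b)),2))] for i in range(1,11)])
E
```

```text
{'time': np.float64(22.2), 'tool_pos': array([637.2,  26. , 119.3]), 'tcp_rot': array([ 1.8e+02,  1.0e-01, -1.8e+02]), 'finger_gap': np.float64(23.5), 'ft_force': array([0.1, 1.1, 5.5]), 'grip_force': np.float64(30.7)}
[[-0.26, -0.29], [-0.59, -0.51], [-0.96, -0.63], [-1.35, -0.65], [-1.73, -0.57], [-2.08, -0.39], [-2.38, -0.13], [-2.59, 0.19], [-2.71, 0.57], [-2.73, 0.96]]
[[0.08, 0.38], [0.26, 0.73], [0.52, 1.02], [0.85, 1.24], [1.22, 1.36], [1.61, 1.38], [1.99, 1.3], [2.34, 1.13], [2.63, 0.87], [2.85, 0.54]]
[[0.12, -0.37], [0.14, -0.76], [0.06, -1.15], [-0.11, -1.5], [-0.37, -1.79], [-0.7, -2.0], [-1.07, -2.12], [-1.46, -2.15], [-1.85, -2.07], [-2.2, -1.89]]
```

send_rows(
  steps=[
    [[-0.26,-0.29,0],[0,0,0]],
    [[-0.59,-0.51,0],[0,0,0]],
    [[-0.96,-0.63,0],[0,0,0]],
    [[-1.35,-0.65,0],[0,0,0]],
    [[-1.73,-0.57,0],[0,0,0]],
    [[-2.08,-0.39,0],[0,0,0]],
    [[-2.38,-0.13,0],[0,0,0]],
    [[-2.59,0.19,0],[0,0,0]],
    [[-2.71,0.57,0],[0,0,0]],
    [[-2.73,0.96,0],[0,0,0]],
  ],
)

```text
time: 23.45
tool_pos: [555.2, 54.2, 119.3]
tcp_rot: [-179.9, 0.1, 180.0]
ft_force: [4.2, -2.7, 6.4]
finger_gap: 22.9
grip_force: 30.8
```

send_rows(
  steps=[
    [[0.08,0.38,0],[0,0,0]],
    [[0.26,0.73,0],[0,0,0]],
    [[0.52,1.02,0],[0,0,0]],
    [[0.85,1.24,0],[0,0,0]],
    [[1.22,1.36,0],[0,0,0]],
    [[1.61,1.38,0],[0,0,0]],
    [[1.99,1.3,0],[0,0,0]],
    [[2.34,1.13,0],[0,0,0]],
    [[2.63,0.87,0],[0,0,0]],
    [[2.85,0.54,0],[0,0,0]],
  ],
)

```text
time: 24.7
tool_pos: [641.0, 71.7, 119.3]
tcp_rot: [179.9, 0.1, -179.9]
ft_force: [-0.7, 2.0, 8.0]
finger_gap: 23.1
grip_force: 30.9
```

send_rows(
  steps=[
    [[0.12,-0.37,0],[0,0,0]],
    [[0.14,-0.76,0],[0,0,0]],
    [[0.06,-1.15,0],[0,0,0]],
    [[-0.11,-1.5,0],[0,0,0]],
    [[-0.37,-1.79,0],[0,0,0]],
    [[-0.7,-2.0,0],[0,0,0]],
    [[-1.07,-2.12,0],[0,0,0]],
    [[-1.46,-2.15,0],[0,0,0]],
    [[-1.85,-2.07,0],[0,0,0]],
    [[-2.2,-1.89,0],[0,0,0]],
  ],
)

```text
time: 25.95
tool_pos: [575.0, 14.6, 119.3]
tcp_rot: [180.0, 0.2, -180.0]
ft_force: [6.5, 5.0, 4.8]
finger_gap: 22.7
grip_force: 30.7
```

send_rows(
  steps=[
    [[-0.02,0.02,0],[0,0,0]],
    [[-0.02,0.02,0],[0,0,0]],
    [[-0.02,0.02,0],[0,0,0]],
  ],
)

```text
time: 26.32
tool_pos: [574.1, 15.4, 119.2]
tcp_rot: [179.9, 0.1, -180.0]
ft_force: [0.3, 2.7, 8.0]
finger_gap: 23.0
grip_force: 31.0
```

send_rows(
  steps=[
    [[0,0,0],[0,0,0]],
    [[0,0,0],[0,0,0]],
    [[0,0,0],[0,0,0]],
    [[0,0,0],[0,0,0]],
    [[0,0,1],[0,0,0]],
    [[0,0,2],[0,0,0]],
    [[0,0,2.5],[0,0,0]],
  ],
  fingers=0,
)

```text
time: 27.2
tool_pos: [574.5, 14.6, 195.1]
tcp_rot: [-180.0, 0.1, -180.0]
ft_force: [0.1, 0.3, 0.2]
finger_gap: 85.2
grip_force: 0.0
```

send_rows(
  steps=[
    [[0.2,-1.5,0],[0,0,0]],
    [[0.4,-3,0],[0,0,0]],
    [[0.57,-4.05,0],[0,0,0]],
    [[0.57,-4.05,-1],[0,0,0]],
    [[0.57,-4.05,-1.8],[0,0,0]],
    [[0.57,-4.05,-2.2],[0,0,0]],
    [[0.57,-4.05,-2.4],[0,0,0]],
    [[0.57,-4.05,-2.5],[0,0,0]],
    [[0.57,-4.05,-2.6],[0,0,0]],
    [[0.57,-4.05,-2.6],[0,0,0]],
  ],
  fingers=1,
)

```text
time: 28.45
tool_pos: [591.0, -106.8, 115.6]
tcp_rot: [-180.0, 0.0, -180.0]
ft_force: [0.3, 0.1, 0.4]
finger_gap: -0.1
grip_force: 0.0
```

send_rows(
  steps=[
    [[0,0,-0.1],[0,0,0]],
    [[0,0,-0.15],[0,0,0]],
    [[0,0,-0.2],[0,0,0]],
    [[0,0,-0.2],[0,0,0]],
  ],
)

```text
time: 28.95
tool_pos: [590.8, -106.8, 110.2]
tcp_rot: [-180.0, 0.0, -180.0]
ft_force: [-4.5, 1.0, 7.3]
finger_gap: -0.1
grip_force: 3.8
```

send_rows(
  steps=[
    [[0,0,-0.04],[0,0,0]],
    [[0,0,-0.04],[0,0,0]],
    [[0,0,-0.04],[0,0,0]],
    [[0,0,-0.04],[0,0,0]],
  ],
)

```text
time: 29.45
tool_pos: [590.8, -106.8, 110.2]
tcp_rot: [-180.0, 0.0, -180.0]
ft_force: [-8.4, 2.4, 15.3]
finger_gap: 0.2
grip_force: 7.8
```

send_rows(
  steps=[
    [[0,0,1],[0,0,0]],
    [[0,0,2.5],[0,0,0]],
    [[-0.5,0,4],[0,0,0]],
    [[-2,0,5],[0,0,0]],
    [[-4,0,5],[0,0,0]],
    [[-4,0,5],[0,0,0]],
    [[-4,0,5],[0,0,0]],
  ],
)

```text
time: 30.32
tool_pos: [471.1, -107.0, 258.5]
tcp_rot: [-180.0, 0.1, 180.0]
ft_force: [0.3, -0.4, 0.2]
finger_gap: -0.0
grip_force: 0.0
```

```bash
python3 - <<'E'
from h import *
st(); a=snap('scene'); b=snap('wrist')
cv2.imwrite('pics/f.png',np.hstack([cv2.resize(a['img'][90:240,100:300],(400,300)),cv2.resize(b['img'],(400,300))])[:,:,::-1])
E
```

```text
{'time': np.float64(30.3), 'tool_pos': array([ 471.1, -107. ,  258.5]), 'tcp_rot': array([-1.8e+02,  1.0e-01,  1.8e+02]), 'finger_gap': np.float64(-0.0), 'ft_force': array([ 0.3, -0.4,  0.2]), 'grip_force': np.float64(0.0)}
```

View pics/f.png

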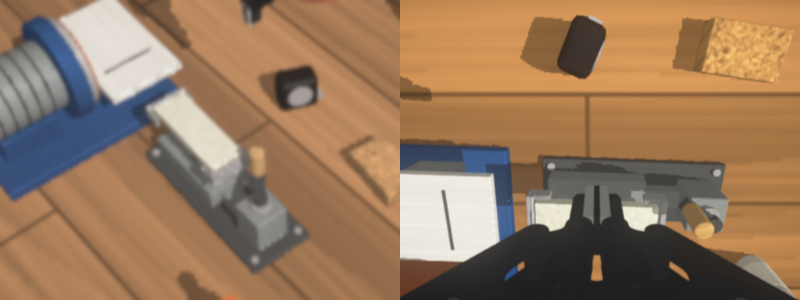

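The plate lies flat between the lips, at about (200,130) in the left picture. Its top touches at 110.2 mm against the bed's 110.0 mm, and the bystanders are undisturbed. I'm handing in.

```bash
python3 -c "
from bench import order
print(order.hand_in())"
```

```text
the job is handed in; nothing more can be done
None
```

The job is handed in: the middle-sized plate is seated flat on the deck, and the support is wound up so the plate's top reads 110.2 mm against the sander table's 110.0 mm; while I was pressing the plate down, the hand nudged the crank about 35° back, which the winding made up for.

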